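Put the sound tiling pieces back on their outlines

ROBOT

A 6-joint arm with a two-finger parallel gripper is mounted at the origin on the work surface. World frame = base frame: x ahead of the robot, y to its left, z up, the work surface at z = 0. Lengths are in mm, angles in rad, forces in N, time in s.
With the tool pointing down it reaches from about 275 to 825 mm from the base axis. Payload 4.9 kg.
Tool frame: the origin (TCP) lies at the very end of the fingers, on their centre line; the grasp point (between the pads) lies 19 mm behind it; z points along the fingers, y is the direction in which the jaws open and shut (so a half turn about z gives the same grasp; the last joint's range is limited). The gripper opens to 85 mm and grips with 20 to 120 N. Pads are 22 mm wide; open, the fingers measure 114 mm over their backs; the gripper's body (76 mm by 85 mm) begins 54 mm behind the grasp point. The pads swing forward as they close: fully open they stand 13 mm farther back than shut.
Start: joints at [1.149, 0.326, -0.193, 1.052, 0, 1.437], TCP at [156.108, 527.398, 231.281] pointing down, gripper open.
Joint ranges: [-2.65, 2.65], [-0.97, 1.79], [-1.3, 1.35], [-1.93, 2.1], [-1.47, 1.37], [-3.14, 3.14]. Speed limits (rad/s): [2.57, 2.57, 3.14, 3.14, 3.14, 3.14].

INTERFACE

Orientations are given as [roll, pitch, yaw] about the fixed x, y, z axes, in that order (R = Rz(yaw) Ry(pitch) Rx(roll)).
In Python, from bench import bot, solve_ik, imaging gives the robot as it stands. Calls block until the motion is done:
- bot.move_ptp(position, orientation): joint-space move of the TCP to a pose.
- bot.movel(position, rot=None, max_speed=150, threshold=None): straight line of the TCP; rot=None keeps the orientation; max_speed is the mean speed in mm/s. With threshold (N) it stops when the force on the tool has changed by that much, and returns True; else False.
- bot.move_j(angles): joint-space move.
- bot.grip(opening, effort=None): opening from 0.0 (shut) to 1.0 (fully open); effort is the grip in N (None keeps the last); returns when the fingers have stopped.
- bot.dwell(seconds).
- solve_ik(position, orientation): joint angles nearest the present ones, or None.
- bot.get_state(): the state.
- imaging.capture(name): name is "scene" or "top" or "wrist"; returns the picture (480x640x3 uint8, blue, green, red); there is no depth.
- imaging.camera_model(name): a dict with "K" (3x3 intrinsics, pixels), "position" and "rotation" of the camera in the world. Camera axes: x right, y up, looking along -z (the intrinsics and any distortion apply to the point x, -y, -z); pixel columns grow to the right and rows downward; lengths in mm; the calibration is good to about 2 mm. A picture is of the moment at which its call begins: read the wrist's pose just before it. camera_model takes no time and is no camera call; for the wrist camera it gives the pose at the moment of the call.
A pose or a line that the arm cannot do raises bot.IKError and nothing moves.
- bot.sign_off(): hands the job in, once; it reports no verdict.
The state is a dict: "t": time; "qpos": joint angles; "joint_velocities": joint speeds; "effort": joint torques, N m; "tcp_pos": TCP position; "orientation": TCP orientation; "contact_force": force on the tool from outside, world axes, zero at the start; "wrist_torque": the same for the moment, N m; "opening": opening from 0.0 (shut) to 1.0 (fully open).
Only numpy, scipy, OpenCV 4.12 (cv2) and the standard library are available. Lean on these libraries where they do the work, as an engineer would, in place of code of your own. Each camera call takes 0.05 s, during which the arm holds its last target. There are 200 camera calls.

TASK

Put the four sound white tiling pieces away in the grey tray, each lying flat in the pocket that has the dark outline of its own shape, centred on that outline and turned in line with it (end for end does not matter): the four-armed cross spacer, the full-length wedge, the round cap and the horseshoe shim. Leave the two broken look-alikes, the cross with only three arms and the short stub of a wedge, where they lie on the ledge.

Things in the scene. Friction and masses are not known exactly. Their poses are not given: they have to be found in the camera images.
- cross_spacer: Whole cross spacer: four equal arms along its x and y axes, 50 mm tip to tip, arms 12 mm wide and 10 mm thick; a round grip stud 16 mm in diameter stands on its middle up to 26 mm above the underside. White plastic, loose, flat on the ledge at any yaw, origin at the centre of its underside, z up. 25 g.
- wedge: Whole wedge, 64 mm long along x, 22 mm wide along y with flat parallel upright sides; its top is a stair of eight 8 mm treads falling from 20 mm high at the -x end to 7.4 mm at the +x end (about 14 mm high at the middle). White plastic, loose, flat on the ledge at any yaw, origin at the centre of its underside, z up. 30 g.
- cap: Round cap: a disc 40 mm in diameter and 8 mm thick with a round knob 24 mm in diameter on its middle, up to 28 mm above the underside. White plastic, loose, flat on the ledge at any yaw, origin at the centre of its underside, z up. 30 g.
- shim: Horseshoe (U-shaped) shim, 46 mm long along x, 32 mm wide along y with flat parallel outer sides, 16 mm thick; a slot 12 mm wide is open at the +x end and runs 26 mm in, the -x end is solid. White plastic, loose, flat on the ledge at any yaw, origin at the centre of the 46 x 32 mm outline at its underside, z up. 30 g.
- broken_cross: Broken look-alike of the cross spacer with only three arms: the arm along -x has snapped off; otherwise the same sizes, with the same stud. Stays where it is. White plastic, loose, flat on the ledge at any yaw, origin at its underside, below the stud, z up. 25 g.
- broken_wedge: Broken look-alike of the wedge: a stub only 32 mm long along x, 22 mm wide along y, 20 mm high at the -x end and 14.6 mm at the +x end, its thin end snapped off. Stays where it is. White plastic, loose, flat on the ledge at any yaw, origin at the centre of its underside, z up. 20 g.
- pocket_cross: Pocket for the cross spacer: a dark cross-shaped outline 50 x 50 mm at the centre of its floor, arms along x and y. Fixed, one of the four quarters of a 196 mm square grey tray (rim 9 mm high; which quarter varies). 91 mm square outside, 85 mm inside. Origin at centre of its underside, 2 mm above the ledge; floor 4 mm and wall tops 8 mm above the origin. z up, x and y along its walls.
- pocket_wedge: Pocket for the wedge: a dark plain rectangle 64 mm along x by 22 mm along y at the centre of its floor. Fixed, one of the four quarters of a 196 mm square grey tray (rim 9 mm high; which quarter varies). 91 mm square outside, 85 mm inside. Origin at centre of its underside, 2 mm above the ledge; floor 4 mm and wall tops 8 mm above the origin. z up, x and y along its walls.
- pocket_cap: Pocket for the cap: a dark round disc 40 mm in diameter at the centre of its floor. Fixed, one of the four quarters of a 196 mm square grey tray (rim 9 mm high; which quarter varies). 91 mm square outside, 85 mm inside. Origin at centre of its underside, 2 mm above the ledge; floor 4 mm and wall tops 8 mm above the origin. z up, x and y along its walls.
- pocket_shim: Pocket for the shim: a dark U 46 mm along x by 32 mm along y, open to +x, at the centre of its floor. Fixed, one of the four quarters of a 196 mm square grey tray (rim 9 mm high; which quarter varies). 91 mm square outside, 85 mm inside. Origin at centre of its underside, 2 mm above the ledge; floor 4 mm and wall tops 8 mm above the origin. z up, x and y along its walls.
Things that resemble listed ones, but are neither listed nor needed, are in the scene too. What is shaped like the pocket_wedge but brown or turquoise is not meant. Leave any turquoise look-alike of the wedge alone.

How it is judged:
By the outcome, as a careful person would: the job done as asked, in the order asked, and still so for the second after the job is handed in, with the robot touching nothing.
It also fails if it takes over 99 s, if anything falls off the work surface, if the arm or the gripper's body presses on something with over 40 N, if the wrist force passes 120 N, or if a joint passes its speed limit or range.

## Working session

There is one attempt and no reset: what is moved stays moved. The work goes in short steps, each a Python script; the robot and the scene stay as the last script left them, time stands still between calls to the robot, and variables do not carry over. Pictures are saved under pics/ and viewed, about 12 in all and at most 16, crops included, and the job is handed in when it is done.

```bash
ls; mkdir -p pics
python3 - <<'E'
from bench import bot, imaging
import cv2
for n in ("top","scene","wrist"):
    m=imaging.camera_model(n); im=imaging.capture(n); cv2.imwrite(f"pics/a_{n}.png",im); print(n,m)
s=bot.get_state();print(s["t"],s["orientation"],s["tcp_pos"])
E
```

```text
pics
top {'K': array([[592.0423715 ,   0.        , 312.39668258],
       [  0.        , 592.0423715 , 244.34661036],
       [  0.        ,   0.        ,   1.        ]]), 'position': array([ 466.2913046 ,   -9.13813849, 1074.48076907]), 'rotation': array([ 0.05824339, -0.00796601, -1.55932832])}
scene {'K': array([[582.1054627 ,   0.        , 325.41988741],
       [  0.        , 582.1054627 , 241.57811157],
       [  0.        ,   0.        ,   1.        ]]), 'position': array([1026.32988541, -610.60836575,  742.18485489]), 'rotation': array([0.84208409, 0.00835942, 0.6640916 ])}
wrist {'K': array([[332.06224399,   0.        , 317.91137257],
       [  0.        , 332.06224399, 242.11167388],
       [  0.        ,   0.        ,   1.        ]]), 'position': array([ 88.66957883, 547.23509276, 372.41951974]), 'rotation': array([-0.28226036,  0.00141799,  1.28220347])}
0.15 [-3.14024738e+00 -1.81004565e-04  2.85374684e+00] [155.92343637 526.95754538 230.68854155]
```

View pics/a_top.png

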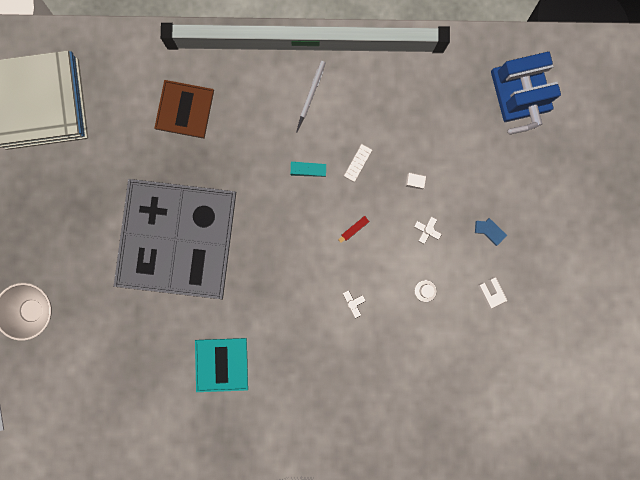

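View pics/a_scene.png

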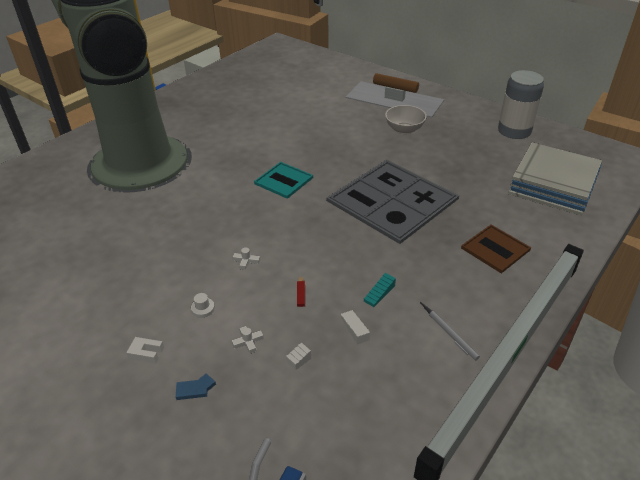

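Top view: candidates are crosses at (428,230), which appears to have four arms, and (353,304), which appears to have three. The wedges are at (358,162), long, and (416,180), a stub, with a turquoise one at (308,169). The cap is at (426,291), the shim at (492,292) and the grey tray at (175,240). I'll confirm this with an enlarged crop and rough positions.

```bash
cat > h.py <<'E'
import cv2, numpy as np
from scipy.spatial.transform import Rotation as R
from bench import bot, imaging, solve_ik
def ray(m, uv, z):
    "pixels -> world points on the plane at height z"
    uv=np.atleast_2d(np.array(uv,float)); K=m["K"]
    d=np.c_[(uv[:,0]-K[0,2])/K[0,0], -(uv[:,1]-K[1,2])/K[1,1], -np.ones(len(uv))]
    d=d@R.from_euler("xyz",m["rotation"]).as_matrix().T
    p=np.array(m["position"]); return p+d*((z-p[2])/d[:,2])[:,None]
def shot(n,name):
    m=imaging.camera_model(n); im=imaging.capture(n); cv2.imwrite(f"pics/{name}.png",im); return m,im
def blobs(mask,amin):
    cs,_=cv2.findContours(mask.astype(np.uint8)*255,cv2.RETR_LIST,cv2.CHAIN_APPROX_NONE)
    return [c[:,0,:] for c in cs if cv2.contourArea(c)>amin]
def white(im): 
    h=cv2.cvtColor(im,cv2.COLOR_BGR2HSV); return (h[...,2]>185)&(h[...,1]<45)
def dark(im): return im.max(2)<62
def rect(m,c,z):
    "world minAreaRect of a contour: centre, (long,short), yaw of long side"
    p=ray(m,c,z)[:,:2].astype(np.float32); (ce,(w,h),a)=cv2.minAreaRect(p)
    if w<h: w,h,a=h,w,a+90
    return np.array(ce),(w,h),np.radians((a+90)%180-90)
E
python3 - <<'E'
from h import *
m=imaging.camera_model("top"); im=cv2.imread("pics/a_top.png")
for lab,mk,z,x0,x1,y0,y1 in(("white",white(im),10,270,560,130,330),("dark",dark(im),6,100,260,160,400)):
    k=np.zeros_like(mk);k[y0:y1,x0:x1]=mk[y0:y1,x0:x1]
    for c in blobs(k,60):
        ce,s,a=rect(m,c,z); print(lab,c.mean(0).round(),ce.round(1),np.round(s,1),a.round(3),"area",cv2.contourArea(c))
ms=imaging.camera_model("scene"); i2=cv2.imread("pics/a_scene.png")
k=white(i2)|False; k[:240]=0; k[400:]=0
for c in blobs(k,60): print("scene",c.mean(0).round(),rect(ms,c,10)[0].round(1))
k=dark(i2); k[:170]=0;k[235:]=0;k[:,:320]=0;k[:,450:]=0
for c in blobs(k,60): print("scene dark",c.mean(0).round(),rect(ms,c,6)[0].round(1))
cv2.imwrite("pics/b.png",cv2.resize(im[140:320,330:530],None,fx=4,fy=4,interpolation=cv2.INTER_CUBIC)[:600])
cv2.imwrite("pics/b.png",cv2.resize(im[140:320,320:530],None,fx=3.3,fy=3.3,interpolation=cv2.INTER_CUBIC))
E
```

```text
white [354. 303.] [426.5 -95.5] [49.4 31.3] 0.471 area 218.0
white [425. 291.] [ 447.9 -220.9] [38.3 37.9] -0.781 area 342.0
white [493. 292.] [ 445.6 -342.9] [47.  32.4] 0.464 area 338.5
white [427. 230.] [ 557.7 -224.6] [41.9 41.6] -1.226 area 266.5
white [416. 180.] [ 647.8 -203.6] [32.7 22.6] 1.377 area 193.5
white [358. 162.] [678.7 -97.4] [67.7 23. ] -0.491 area 421.5
dark [221. 364.] [312.  143.7] [62.1 21.4] 0.021 area 382.0
dark [197. 267.] [485.7 190.6] [63.7 21.9] -0.101 area 385.5
dark [146. 260.] [495.6 282.4] [46.  32.1] -0.106 area 304.0
dark [203. 216.] [576.9 180.8] [38.3 38. ] 0.021 area 346.0
dark [153. 210.] [587.  272.7] [41.  40.6] -0.908 area 262.5
scene dark [396. 217.] [578.5 178.2]
scene dark [429. 219.] [635.3 215.5]
scene dark [357. 217.] [513.3 131.9]
scene dark [424. 197.] [589.6 269. ]
scene dark [361. 198.] [487.3 188.1]
scene dark [376. 200.] [528.4 185. ]
scene dark [390. 179.] [497.1 279. ]
```

View pics/b.png

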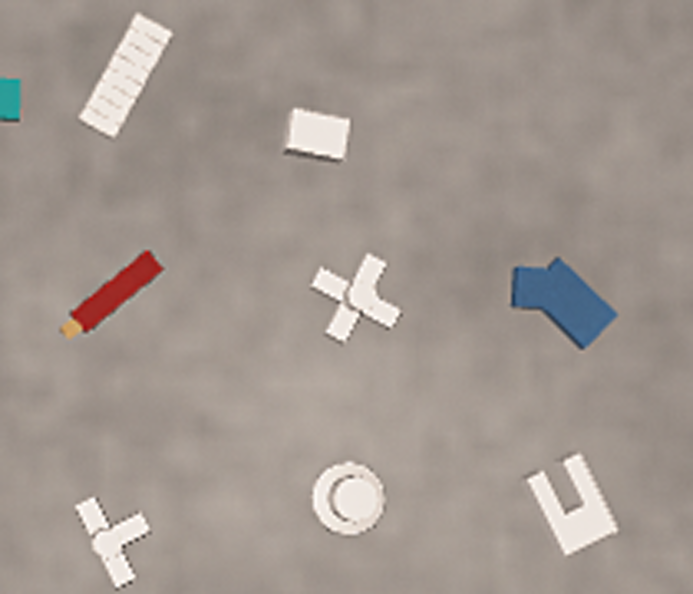

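The crop confirms it:
- **Cross:** the four-armed one is at crop (357,297), i.e. top (428,230). The three-armed one at (112,540) stays.
- **Wedge:** the full wedge with stair treads is at (125,75), i.e. top (358,162), measured at 67×23 mm. The stub at (317,133), 32×22 mm, stays.
- **Cap and shim:** the cap is at (348,498). The shim is at (572,505), open to the upper left.

All sizes match, so I'll move above the cross and take one close look.

```bash
cat >> h.py <<'E'
Q=np.pi
def ori(yaw): return [Q,0,(yaw+Q)%(2*Q)-Q]
def go(xy,z,yaw): bot.move_ptp([xy[0],xy[1],z],ori(yaw))
def line(xy,z,yaw=None,v=150,th=None): return bot.movel([xy[0],xy[1],z],ori(yaw) if yaw is not None else None,max_speed=v,threshold=th)
def best(yaws,xy,z,d=0,xy2=None):
    "tool yaw with the smallest wrist swing, feasible at pick and at place (yaw+d)"
    r=[]
    for y in yaws:
        a=solve_ik([xy[0],xy[1],z],ori(y)); b=a if xy2 is None else solve_ik([xy2[0],xy2[1],z],ori(y+d))
        if a is not None and b is not None: r.append((max(abs(a[5]),abs(b[5])),y))
    print("yaw options",[(round(float(q),2),round(float(y),2)) for q,y in r]); return min(r)[1]
def near(m,im,maskf,xy,z,amin=300):
    bs=blobs(maskf(im),amin); d=[np.linalg.norm(rect(m,c,z)[0]-xy) for c in bs]
    return bs[int(np.argmin(d))]
TRAY=-0.107
POC=dict(cross=(587,272.7),cap=(576.9,180.8),wedge=(485.7,190.6),shim=(495.6,282.4))
E
python3 - <<'E'
from h import *
xy=(557.7,-224.6); arm=-1.226+Q/4; d=TRAY-arm
d=(d+Q/4)%(Q/2)-Q/4
y=best([arm+k*Q/2 for k in range(4)],xy,130,d,POC["cross"])
bot.grip(0.5,40)
go(xy,130,y)
m,im=shot("wrist","c")
c=near(m,im,white,xy,10); print(c.mean(0),rect(m,c,10),"cmd yaw",y,"d",d); s=bot.get_state(); print(s["t"],s["tcp_pos"],s["orientation"],s["opening"])
E
```

```text
yaw options [(3.08, -0.44), (2.0, 1.13), (0.43, 2.7), (1.64, 4.27)]
[315.32631579 238.62631579] (array([ 564.44952393, -228.33326721]), (47.5386962890625, 29.117277145385742), np.float64(1.1047806866024)) cmd yaw 2.7009908169872414 d 0.3336018366025517
3.7 [ 558.03557759 -223.81022266  130.15034943] [3.14146147e+00 2.09228063e-04 2.70227130e+00] 0.5018489942841464
```

View pics/c.png

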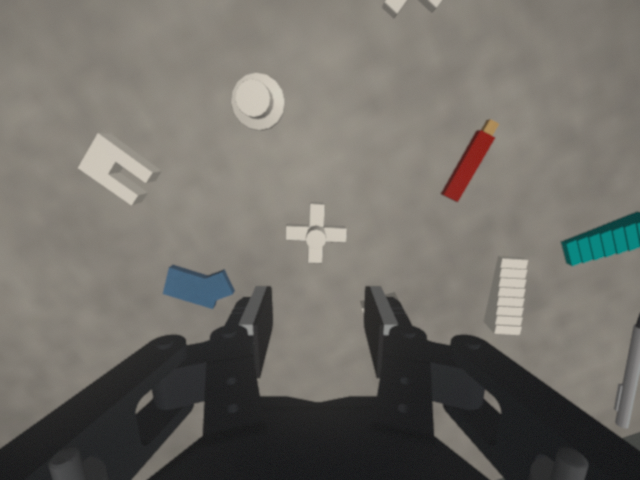

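The wrist view shows the four-armed cross at (316,234), with the fingers below it straddling column 318, so it is the right piece. The wrist image is darker, so I'll lower the white threshold and re-measure.

```bash
cat >> h.py <<'E'
def whitew(im):
    h=cv2.cvtColor(im,cv2.COLOR_BGR2HSV); return (h[...,2]>160)&(h[...,1]<45)
E
python3 - <<'E'
from h import *
m=imaging.camera_model("wrist"); im=cv2.imread("pics/c.png")
print(im[150:160,20:30].mean((0,1)),im[232,290:346:6].tolist())
for th in(150,160,170):
  f=lambda i:(i.max(2)>th)&(cv2.cvtColor(i,cv2.COLOR_BGR2HSV)[...,1]<45)
  c=near(m,im,f,(557.7,-224.6),10); print(th,rect(m,c,10))
for c in blobs(whitew(im),300): print(c.mean(0).round(),rect(m,c,10))
E
```

```text
[119.95 128.05 132.88] [[187, 200, 207], [187, 200, 206], [187, 200, 207], [129, 138, 142], [189, 201, 207], [185, 197, 203], [184, 197, 203], [187, 199, 206], [187, 200, 206], [188, 200, 207]]
150 (array([ 556.32373047, -224.48184204]), (42.75927734375, 42.557838439941406), np.float64(-1.2663943510377496))
160 (array([ 556.15570068, -224.81613159]), (42.112815856933594, 42.05059814453125), np.float64(-1.2703984470261973))
170 (array([ 564.70141602, -228.76271057]), (49.15003204345703, 30.239234924316406), np.float64(1.0887433302550247))
[511. 296.] (array([679.16638184, -96.6313324 ]), (73.52876281738281, 23.22158432006836), np.float64(-0.3584388458553998))
[315. 232.] (array([ 556.15570068, -224.81613159]), (42.112815856933594, 42.05059814453125), np.float64(-1.2703984470261973))
[116. 170.] (array([ 443.72799683, -343.21868896]), (47.49221420288086, 33.933860778808594), np.float64(0.461018384854531))
[258. 101.] (array([ 447.40582275, -220.0824585 ]), (38.806480407714844, 38.04707336425781), np.float64(1.3607876990306271))
```

Run:
```python
from h import *
xy=(556.8,-224.6); y=-0.475+Q
line(xy,12,y)
bot.grip(0.0,40); s=bot.get_state(); print("open",s["opening"],s["contact_force"],s["tcp_pos"],s["t"])
line(xy,110); s=bot.get_state(); print("open",s["opening"],s["contact_force"])
go(POC["cross"],110,TRAY+Q)
m,im=shot("wrist","d"); s=bot.get_state(); print(s["t"],s["tcp_pos"],s["orientation"])
for c in blobs(dark(im),300):
    ce,sz,a=rect(m,c,6); print(c.mean(0).round(),ce.round(1),np.round(sz,1),a.round(3))
```

```text
open 0.1564794838614645 [-0.18287915  0.56422105  6.65859107] [ 557.71869022 -225.05823146   13.28266494] 5.0
open 0.1649237157906975 [ 0.7859282  -0.01262573 -0.77535431]
7.6583 [587.56825977 271.40755422 110.01680763] [-3.14130766e+00  1.78159073e-04  3.03262823e+00]
[534. 455.] [821.2 450.3] [48.6 27.5] -0.098
[104. 455.] [775.8  47.9] [51.2 30.5] -0.119
[447. 393.] [740.  371.3] [39.5 12.3] 0.771
[188. 393.] [714.7 140.8] [38.8 12.9] -0.99
[222. 377.] [697.3 176.5] [35.  19.2] -0.852
[317. 420.] [737.2 256.5] [621.1 181. ] 1.462
[199. 239.] [576.7 180.5] [37.  36.8] 0.617
[308. 232.] [578.4 266. ] [38.9 19.4] -0.871
[318. 111.] [495.  281.7] [43.4 29.7] -0.107
[185. 109.] [485.3 190.3] [62.  20.2] -0.102
```

View pics/d.png

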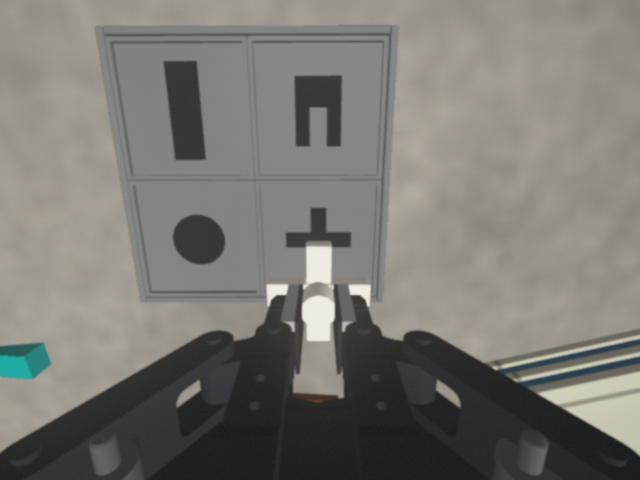

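The outlines agree with the top view to within 1 mm, and the cross hangs square in the jaws, with its tip on column 318. I'll place it, check it from above, then go to the wedge.

```bash
sed -i 's/^POC=.*/POC=dict(cross=(586.7,272.2),cap=(576.8,180.7),wedge=(485.5,190.5),shim=(495.3,282.0))/' h.py
cat >> h.py <<'E'
def place(xy,z,yaw,op,up=130):
    line(xy,z+12,yaw,120); print("touch",line(xy,z,None,40,8)); bot.grip(op); line(xy,up)
E
python3 - <<'E'
from h import *
p=POC["cross"]
place(p,19.8,TRAY+Q,0.4)
m,im=shot("wrist","e"); s=bot.get_state(); print(s["t"],s["tcp_pos"])
c=near(m,im,whitew,p,16); print("cross",c.mean(0),rect(m,c,16),"want",p,TRAY)
m,im=shot("top","e2");c=near(m,im,white,p,16,60); print("top",rect(m,c,16))
xy=(679,-97); w=-0.491; d=TRAY-w
y=best([w,w+Q],xy,130,d,POC["wedge"]); bot.grip(0.55)
go(xy,130,y); m,im=shot("wrist","f"); s=bot.get_state(); print(s["t"],s["tcp_pos"],s["orientation"])
c=near(m,im,whitew,xy,10); print(c.mean(0),rect(m,c,14)); print(cv2.boxPoints(cv2.minAreaRect(c)).round(1).tolist())
E
```

```text
touch False
10.175 [585.78074274 271.87210326 128.66572976]
cross [318.52863436 235.71365639] (array([584.83093262, 272.58078003]), (42.73341751098633, 42.2213249206543), np.float64(-0.9036208110340823)) want (586.7, 272.2) -0.107
top (array([575.27508545, 272.50878906]), (50.09225845336914, 28.380664825439453), np.float64(-1.502418721217163))
yaw options [(2.9, -0.49), (0.34, 2.65)]
11.975 [679.02404809 -95.26655551 130.05105624] [ 3.14129472e+00 -2.79482168e-04  2.65287872e+00]
[313.97183099 234.30985915] (array([676.95172119, -97.76091003]), (67.36763763427734, 23.246753692626953), np.float64(-0.49016744864426165))
[[300.0, 194.0], [328.0, 194.0], [328.0, 275.0], [300.0, 275.0]]
```

```bash
python3 -c "
import cv2,numpy as np
a=cv2.imread('pics/e.png')[150:350,220:420];b=cv2.imread('pics/f.png')[150:350,220:420]
cv2.imwrite('pics/ef.png',cv2.resize(np.hstack([a,b]),None,fx=2,fy=2))"
```

```text
(no output)
```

View pics/ef.png

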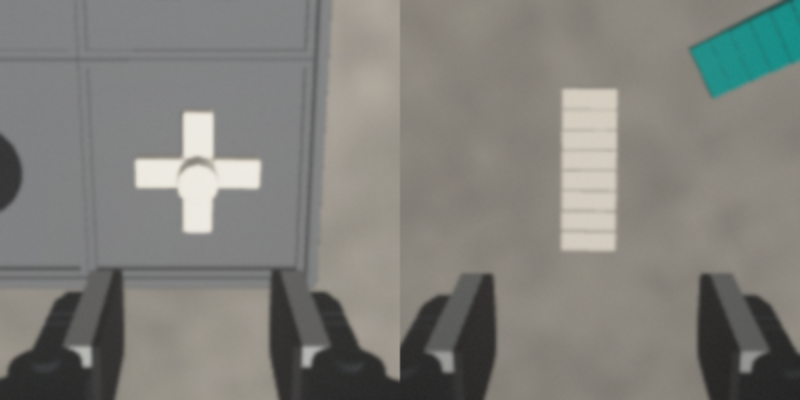

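The cross fully covers its outline, with no dark left visible at crop (197,172). The wedge stands at wrist column 314, rows 194 to 275, in line with the tool. I'll fix its lengthwise centre using the known end heights.

Run:
```python
from h import *
m=imaging.camera_model("wrist"); s=bot.get_state(); y=s["orientation"][2]; ax=np.array([np.cos(y),np.sin(y)]); t=s["tcp_pos"][:2]
im=cv2.imread("pics/f.png"); print("cam",m["position"],"along",(m["position"][:2]-t)@ax)
for r,z in((194,0),(194,7.4),(194,20),(275,0),(275,7.4),(275,20)):
    p=ray(m,[314,r],z)[0,:2]-t; print(r,z,"along %.1f across %.1f"%(p@ax,p@[-ax[1],ax[0]]))
g=im[185:285,308:320].mean((1,2)).round().astype(int); print(g.tolist())
```

```text
cam [617.11165482 -62.00804627 271.88629782] along 70.27932941043308
194 0 along 32.5 across 2.8
194 7.4 along 33.5 across 2.7
194 20 along 35.2 across 2.6
275 0 along -38.6 across 3.1
275 7.4 along -35.6 across 3.0
275 20 along -30.6 across 2.9
[134, 135, 134, 135, 135, 135, 135, 134, 138, 166, 195, 202, 203, 203, 202, 203, 203, 202, 197, 191, 193, 200, 203, 203, 203, 203, 203, 203, 200, 192, 189, 199, 203, 203, 202, 203, 203, 202, 199, 190, 187, 198, 202, 203, 202, 203, 203, 203, 199, 189, 186, 198, 202, 203, 202, 203, 202, 202, 200, 189, 181, 192, 200, 202, 202, 203, 203, 203, 200, 189, 181, 190, 200, 202, 202, 202, 203, 202, 200, 190, 179, 186, 198, 202, 202, 202, 202, 202, 200, 189, 165, 143, 137, 137, 137, 137, 137, 138, 138, 138]
```

Run:
```python
from h import *
s=bot.get_state(); y=s["orientation"][2]; ax=np.array([np.cos(y),np.sin(y)]); t=s["tcp_pos"][:2]
xy=t+.9*ax+2.9*np.array([-ax[1],ax[0]]); print(xy); w=2.651
line(xy,3,w); bot.grip(0,45); s=bot.get_state(); zp=s["tcp_pos"][2]; print("open",s["opening"],s["contact_force"],zp)
line(xy,110); print(bot.get_state()["opening"])
p=POC["wedge"]; go(p,60,TRAY+Q); place(p,zp+6.5,TRAY+Q,0.42)
m,im=shot("wrist","g"); s=bot.get_state(); print(s["t"],s["tcp_pos"])
y=s["orientation"][2]; ax=np.array([np.cos(y),np.sin(y)])
c=near(m,im,whitew,p,16); print("wedge",rect(m,c,20)); b=cv2.boundingRect(c); print(b)
n=ray(m,[b[0]+b[2]/2,b[1]],6)[0,:2]; f=ray(m,[b[0]+b[2]/2,b[1]+b[3]],26)[0,:2]; print("len",np.linalg.norm(n-f),"centre",(n+f)/2,"want",p)
xy=(447.6,-220.5); d=0
y=best([2.0,2.3,2.6,2.9],xy,130,TRAY+Q-2.6,POC["cap"]); bot.grip(0.55)
go(xy,130,2.6); m,im=shot("wrist","h"); s=bot.get_state(); print(s["t"],s["tcp_pos"])
c=near(m,im,whitew,xy,8); print(c.mean(0),rect(m,c,8)); 
a=cv2.imread('pics/g.png')[130:350,200:420];cv2.imwrite('pics/gh.png',cv2.resize(np.hstack([a,im[130:350,200:420]]),None,fx=1.8,fy=1.8))
```

```text
[676.86788123 -97.40453224]
open 0.2382763209504429 [-0.52957616  0.78555683  6.59281186] 4.481576008913843
0.24242132112774747
touch False
17.7 [484.65677952 190.30174028 128.98397083]
wedge (array([484.41403198, 190.48501587]), (66.69929504394531, 22.747697830200195), np.float64(-0.1077218034584516))
(304, 196, 29, 83)
len 63.072348571059145 centre [484.66275549 190.85439522] want (485.5, 190.5)
yaw options [(0.89, 2.0), (0.59, 2.3), (0.29, 2.6), (0.36, 2.9)]
19.5417 [ 447.98160729 -219.53854278  129.97950479]
[316.34090909 233.59090909] (array([ 446.94995117, -220.21099854]), (38.95481491088867, 38.64753723144531), np.float64(-1.4140735909909912))
```

View pics/gh.png

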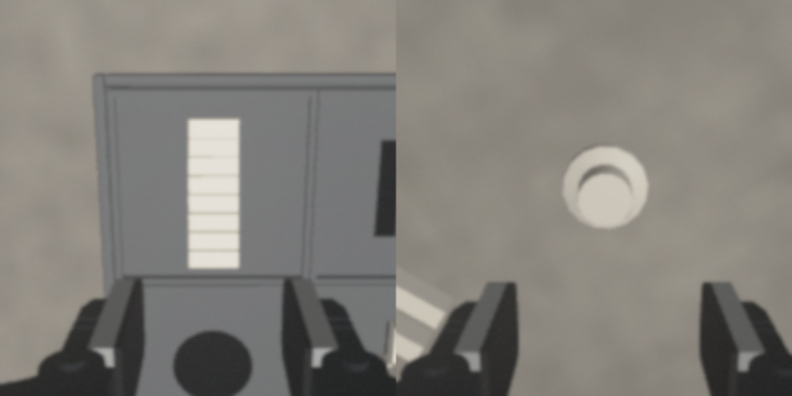

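The wedge sits on its outline, about 0.9 mm off centre with matching yaw. The cap is at crop (605,187), at about (447.1,-220.2). I'll pick and place the cap, then look at the shim.

Run:
```python
from h import *
xy=(447.2,-220.2); line(xy,11); bot.grip(0,45); s=bot.get_state(); zp=s["tcp_pos"][2]; print("open",s["opening"],s["contact_force"],zp)
line(xy,110); print(bot.get_state()["opening"])
p=POC["cap"]; go(p,75,TRAY+Q); place(p,zp+6.5,TRAY+Q,0.45)
m,im=shot("wrist","i"); s=bot.get_state(); print(s["t"],s["tcp_pos"])
c=near(m,im,whitew,p,14); print("cap",rect(m,c,14),"want",p)
xy=(444.6,-343.0); w=0.463
y=best([w,w+Q],xy,130,TRAY-w,POC["shim"]); bot.grip(0.65)
go(xy,130,y); m,im=shot("wrist","j"); s=bot.get_state(); print(s["t"],s["tcp_pos"],s["orientation"])
y=s["orientation"][2]; ax=np.array([np.cos(y),np.sin(y)]); 
c=near(m,im,whitew,xy,16); print("shim",rect(m,c,16)); b=cv2.boundingRect(c); print(b)
u=b[0]+b[2]/2; n=ray(m,[u,b[1]],0)[0,:2]; f=ray(m,[u,b[1]+b[3]],16)[0,:2]; print("len",np.linalg.norm(n-f),"centre",(n+f)/2)
a=cv2.imread('pics/i.png')[130:350,200:420];cv2.imwrite('pics/ij.png',cv2.resize(np.hstack([a,im[130:350,200:420]]),None,fx=1.8,fy=1.8))
```

```text
open 0.26010656715901603 [0.33821858 0.48929551 6.00729425] 12.122023367142763
0.2648191349455662
touch False
25.4 [575.88211077 180.50465743 128.7920567 ]
cap (array([575.57019043, 181.3241272 ]), (39.313629150390625, 38.73863220214844), np.float64(-0.8898462095068927)) want (576.8, 180.7)
yaw options [(2.65, 0.46), (1.25, 3.6)]
27.7083 [ 445.13639337 -342.32069084  129.98686342] [ 3.14148352e+00  2.04524956e-04 -2.67732853e+00]
shim (array([ 444.87371826, -340.3578186 ]), (45.613155364990234, 32.85796356201172), np.float64(0.46307521074342645))
(300, 210, 42, 56)
len 43.46318136330457 centre [ 446.43912207 -339.14006476]
```

View pics/ij.png

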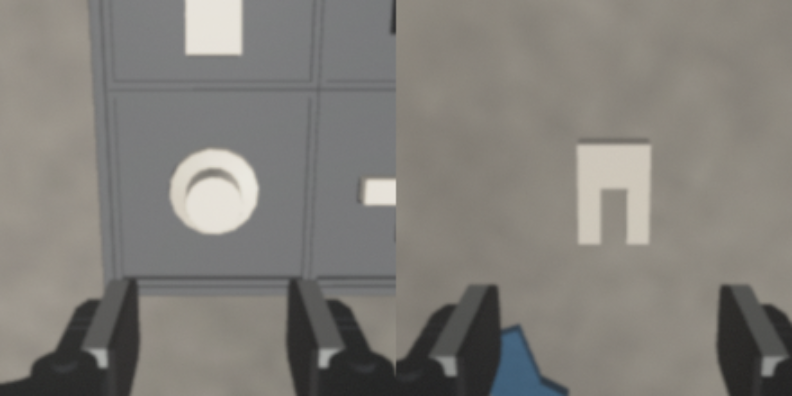

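The cap covers its outline, about 1.4 mm off. In the shim's view the near face is shaded, so the white blob is its top face at z=16: 45.6×32.9 mm at (444.9,-340.4), with its slot pointing towards tool −x. Picking it up now.

Run:
```python
from h import *
xy=(444.9,-340.5); w=0.463+Q
line(xy,3,w); bot.grip(0,45); s=bot.get_state(); zp=s["tcp_pos"][2]; print("open",s["opening"],s["contact_force"],zp)
line(xy,110); print(bot.get_state()["opening"])
p=POC["shim"]; go(p,60,TRAY+Q); place(p,zp+6.5,TRAY+Q,0.55,170)
m,im=shot("wrist","k"); s=bot.get_state(); print(s["t"],s["tcp_pos"])
for n,z in(("shim",22),("cross",16),("cap",14),("wedge",20)):
    c=near(m,im,whitew,np.array(POC[n]),z,200); print(n,rect(m,c,z),"want",POC[n])
bot.move_j([-0.6]+list(s["qpos"][1:])); m,im=shot("top","l"); print(bot.get_state()["t"])
a=cv2.imread('pics/k.png'); cv2.imwrite("pics/kl.png",np.hstack([cv2.resize(a[0:350,100:500],(400,350)),cv2.resize(im[160:320,100:260],(350,350),interpolation=cv2.INTER_CUBIC)]))
for n,z in(("shim",22),("cross",16),("cap",14),("wedge",20)):
    c=near(m,im,white,np.array(POC[n]),z,60); print("top",n,rect(m,c,z))
```

```text
open 0.3643216019671606 [-0.6006595   1.04697337  6.02109882] 4.281017242627864
0.3591259610364102
touch False
34.6333 [494.57632754 281.69488832 168.90107315]
shim (array([494.53012085, 282.13748169]), (45.94886779785156, 32.85221481323242), np.float64(-0.10771594450405342)) want (495.3, 282.0)
cross (array([584.62536621, 272.35342407]), (41.74565124511719, 41.563209533691406), np.float64(0.6682509667880155)) want (586.7, 272.2)
cap (array([569.61968994, 172.13478088]), (42.079498291015625, 17.417335510253906), np.float64(-0.6717154064710723)) want (576.8, 180.7)
wedge (array([484.80395508, 191.31782532]), (66.61215209960938, 27.342145919799805), np.float64(-0.10991744661916743)) want (485.5, 190.5)
36.6333
top shim (array([495.42520142, 282.71362305]), (46.11500930786133, 32.102630615234375), np.float64(-0.11290950810387144))
top cross (array([585.44610596, 273.21051025]), (41.50341033935547, 40.63645935058594), np.float64(0.6731832077058695))
top cap (array([576.02789307, 181.13470459]), (37.94529724121094, 37.68516159057617), np.float64(0.0212275348197766))
top wedge (array([484.84399414, 191.13882446]), (64.24093627929688, 22.290058135986328), np.float64(-0.05952418036630655))
```

View pics/kl.png

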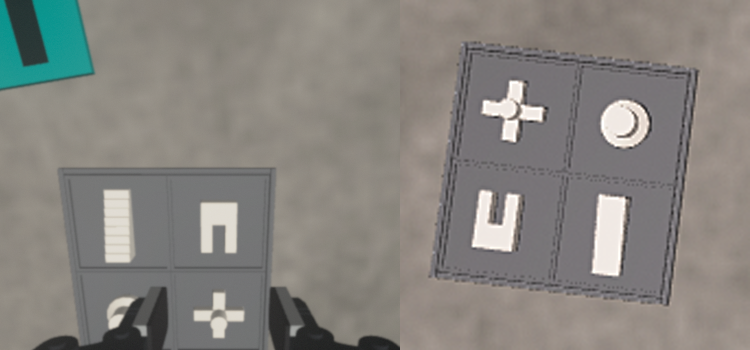

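View pics/l.png

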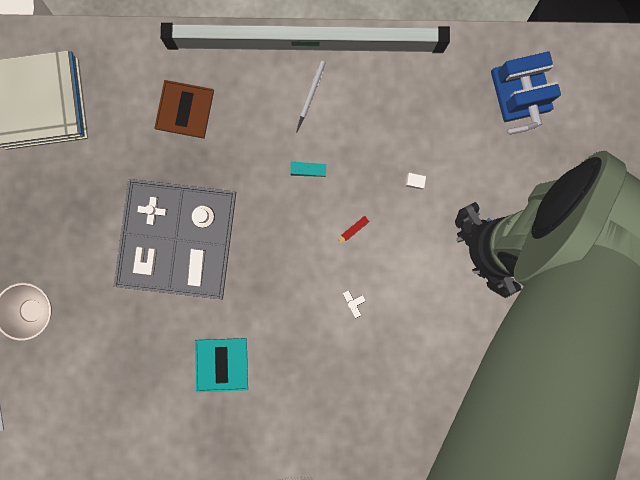

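```bash
python3 -c "
from bench import bot
bot.sign_off(); print(bot.get_state()['t'])"
```

```text
the job is handed in; nothing more can be done
the job is handed in; nothing more can be done
```

All four sound pieces are in their own pockets in the grey tray. I placed the cross, wedge, cap and shim in that order, and handed the job in at about 37 s of the 99 s allowed.

**Last checks:** wrist and top views after placing.

| Piece | Off outline centre | Turned from tray |
|---|---|---|
| Cross | about 1.5–2 mm | about 0.01 rad |
| Wedge | about 1 mm | under 0.01 rad (close-up) |
| Cap | about 1–1.4 mm | does not apply (round) |
| Shim | about 1 mm | under 0.01 rad |

- **Coverage:** no dark outline showed around any piece in the views after placing. The shim's slot faces the same way as its outline.
- **Look-alikes:** the three-armed cross, the wedge stub and the turquoise and brown items are where they were. The arm was clear of everything when I handed in.

**Readings that disagreed:**
- The final wrist reading of the cap was wrong because a finger partly hid it. I used the earlier close-up and the top view instead.
- The last top view gave the wedge a yaw 0.05 rad off. I put that down to the side face showing in the blob, because the two wrist views agreed with the tray to 0.003 rad.
- An early top reading of the cross was also wrong, because the arm was partly in the way.

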